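# Set the lamp's filter changer to its third click

## Robot

A 7-joint arm with a two-finger parallel gripper is mounted at the origin on the work surface. World frame = base frame: x ahead of the robot, y to its left, z up, the work surface at z = 0. Lengths are in m, angles in degrees, forces in N, time in s.
With the tool pointing down it reaches from about 0.425 to 0.875 m from the base axis. Payload 4.7 kg.
Tool frame: the origin (TCP) lies between the finger pads; the fingertips stand 19 mm ahead of it and the grasp point (between the pads) is the TCP; x points along the fingers, z is the direction in which the jaws open and shut, and the axes are right-handed (so a half turn about x gives the same grasp; the last joint's range is limited). The gripper opens to 87 mm and grips with 3 to 60 N. Pads are 19 mm wide; open, the fingers measure 117 mm over their backs; the gripper's body (75 mm by 190 mm) begins 51 mm behind the grasp point.
Start: joints at [-68.864, 18.392, -4.016, 83.108, 1.295, 78.541, -3.26], TCP at [0.226, 0.61, 0.242] pointing down, gripper open.
Joint ranges: [-163.93, 163.93], [-17.29, 119.83], [-79.2, 71.16], [3.27, 140.29], [-89.18, 269.18], [5.43, 117.66], [-154.24, 154.24]. Speed limits (degrees/s): [147.25, 147.25, 180, 180, 180, 180, 180].

## Interface

Orientations are given as [roll, pitch, yaw] about the fixed x, y, z axes, in that order (R = Rz(yaw) Ry(pitch) Rx(roll)).
In Python, from cell import monitor, read_camera, camera_model, env, regions_of gives the robot as it stands. The module is installed in compiled form; this text tells all that it offers.
- The arm moves only by the tool step_arm, never from a script. Its argument "deltas" is a list of rows, each a list of 5 numbers: the gripper's target within -1 to 1 (fully open at 1, half-way at 0, shut at -1), then the shift along the tool's x, y, z in m, then the turn about the tool's x in degrees. A call has 1 to 12 rows; each row is the pose to reach, as a shift and turn from the pose commanded when the call began, along the tool's axes at that moment; what a row does not reach only later rows make up. A row lasts 1/8 s, in which the tool goes at most 62.5 mm and 10.7 degrees, less where a joint would pass 70% of its speed; a pose out of reach is approached as far as the arm can. A call with a gripper value outside its range is refused whole. The fingers move at their own pace and stop on an object; "newtons" is the grip in N (left out, the last holds). Time passes only in rows, so rows that repeat a pose let the fingers close. It gives the time, the measured TCP pose, the force and the opening at its end, in the units of the state.
- monitor.get_obs(): the state, without advancing time (a new reading comes with each control period).
- read_camera(name): name is "scene" or "top" or "wrist"; returns (picture, depth): 400x640x3 uint8, red, green, blue; 400x640 float32, m along the optical axis (not along the pixel's ray), 0 where there is no reading.
- camera_model(name): a dict with "fx", "fy", "cx", "cy" (pixels), "xyz" and "attitude" of the camera in the world. Camera axes: x right, y down, z forward; pixel columns grow to the right and rows downward; lengths in m; the calibration is good to about 2 mm. A picture is of the moment at which its call begins: read the wrist's pose just before it. camera_model takes no time and is no camera call; for the wrist camera it gives the pose at the moment of the call.
- env.sign_off(): hands the job in, once; it reports no verdict.
Trained networks look in the newest picture that a camera, given by its name, has taken for a name from the list of things; names that differ only in an ending like _2 or _b are one class to them, and where a whole thing is asked for, a point or a joint stands for the part that bears it (a point fixed in the world has none). Each returns a list of dicts, best first, with "p" (0 to 1); they miss things now and then, are a little off and sometimes report something else, mostly with a low value. They report only what shows in the picture. A call takes as long as a camera call.
- regions_of(camera, thing): "pixels" (400x640 bool, what is visible of it) and "pixel" ([column, row] in pixels, amid what is visible of it).
The state is a dict: "time_s": time; "qpos": joint angles; "joint_velocities": joint speeds; "effort": joint torques, N m; "tool_pos": TCP position; "tool_rot": TCP orientation; "force": force on the tool from outside, world axes, zero at the start; "wrist_torque": the same for the moment, N m; "grip_width": finger opening in m.
Only numpy, scipy, OpenCV 4.12 (cv2) and the standard library are available. Lean on these libraries where they do the work, as an engineer would, in place of code of your own. Each camera call takes 0.05 s, during which the arm holds its last target. There are 200 camera calls.

## Task

Slide the tall paddle lever of the lamp's filter changer from its parked end along its slot, pushing it with the outside of the fingers and never pinching it, one click at a time, resting about a second in the first and in the second click stop, and leave it seated in the third. Never let it slip past the third click stop. Leave the short round diaphragm button in the other slot and the small things standing around where they are.

Things in the scene. Friction and masses are not known exactly. Their poses are not given: they have to be found in the camera images.
- unit: Fixed lamp unit, yaw within 0.5 rad: white filter module 110 (x) x 210 (y) mm, flat top 66 mm above the bench; black finned lamp house 110 x 120 mm, 87 mm high, on its +x side (centre x = +130 mm); aluminium light collar on its -x side, to x = -75 mm. Origin: on the bench under the module's centre. Slots along y in the module's top: the lever's at x = +18 mm, the button's at x = -35 mm.
- filter_lever (a joint): Lever's slide to the unit's +y, in m: 0 = parked end (lever at unit y = -47 mm), 0.094 = far end. Starts at 0 to 0.009, free. Click stops: 0.026, 0.042, 0.058 (third), 0.074, 0.090. A ridge before each, crest 8 mm short of the stop: it takes 5 to 7 N at its foot, fading to almost nothing at the crest, where the lever snaps ahead 8 mm into the stop and stays. Elsewhere 1 N. The first ridge is met at about 0.010.
- lever_top (a point): Centre of the top of the tall lever, 120 mm above the bench, moving with it; axes as the unit's. The lever is a black upright paddle, 30 mm across the slot (unit x), 12 mm thick along it (unit y), from 80 to 120 mm above the bench, on a thin 6 mm stem. Its face towards the parked end is the one to push; fingers that press on the halves of the paddle towards both ends at once are pinching it.
- pin_top (a point): Centre of the top of the diaphragm button, to be left alone: a steel round button 16 mm across, in the slot nearer the light collar, its top 80 mm above the bench. It slides along the unit's y with about 2 N and starts anywhere within 15 mm of the middle of its slot.
- filter_cube: Loose black filter cube, 36 x 36 x 40 mm, standing on the bench past the -y end of the module. Origin: centre of its underside. Leave alone.
- oil_bottle: Loose small amber bottle, 28 mm across, 62 mm high, standing on the bench off the module's -x, +y corner. Origin: centre of its underside. Leave alone.
- objective_tube: Loose clear jar with black cap, 42 mm across, 66 mm high, standing on the bench past the +y end of the module. Origin: centre of its underside. Leave alone.

How it is judged:
By the outcome, as a careful person would: the job done as asked, in the order asked, and still so for the second after the job is handed in, with the robot touching nothing.
It also fails if it takes over 45 s, if anything falls off the work surface, if the arm or the gripper's body presses on something with over 40 N, if the wrist force passes 120 N, or if a joint passes its speed limit or range.

## Working session

There is one attempt and no reset: what is moved stays moved. The work goes in short steps, Python scripts to look and compute and a tool call to move; the robot and the scene stay as the last step left them, time stands still between calls to the robot, and variables do not carry over. Pictures are saved under pics/ and viewed, about 8 in all and at most 12, crops included, and the job is handed in when it is done.

Besides the shell and the picture viewer there is one more tool, called after ">>>" in YAML: its name, and indented under it one key for each argument. step_arm: Moves the arm, as the interface text tells. Its arguments: {"type":"object","properties":{"deltas":{"type":"array"},"newtons":{"type":"number"}},"required":["deltas"]}

```bash
mkdir -p pics; cat > h.py <<'E'
import numpy as np, cv2
from scipy.spatial.transform import Rotation as R
from cell import monitor, read_camera, camera_model, env, regions_of
def cloud(cam):
    m=camera_model(cam); im,d=read_camera(cam)
    v,u=np.mgrid[:400,:640]
    P=np.stack([(u-m['cx'])/m['fx']*d,(v-m['cy'])/m['fy']*d,d],-1)
    A=np.array(m['attitude']); 
    Rm=A if A.shape==(3,3) else R.from_euler('xyz',A,degrees=True).as_matrix()
    return im,d,P@Rm.T+np.array(m['xyz'])
def save(n,im): cv2.imwrite('pics/'+n,im[:,:,::-1])
E
python3 - <<'E'
from h import *
print(camera_model('top'));print(camera_model('scene'));print(monitor.get_obs())
for c in('top','scene'):
    im,d,P=cloud(c); save(c+'1.png',im)
    for t in ('unit','filter_lever','lever_top','pin_top','filter_cube','oil_bottle','objective_tube'):
        for r in regions_of(c,t)[:1]:
            m=r['pixels']&(d>0); q=P[m]
            print(c,t,round(r['p'],2),r['pixel'],m.sum(),np.median(q,0).round(4) if len(q) else '',np.percentile(q,98,0).round(3) if len(q) else '')
E
```

```text
{'fx': 460.2445932814263, 'fy': 460.2445932814263, 'cx': 321.4472714641495, 'cy': 203.946794825118, 'xyz': array([0.46579077, 0.0274966 , 0.82862832]), 'attitude': array([-173.58776578,    0.49562373,  -90.8485443 ])}
{'fx': 363.0086618016554, 'fy': 363.0086618016554, 'cx': 319.4680542531654, 'cy': 205.95165923376547, 'xyz': array([ 0.77030564, -0.3656681 ,  0.62172888]), 'attitude': array([-137.12254125,   -0.3228263 ,   26.82991972])}
{'time_s': 0.0, 'qpos': array([-68.86305858,  18.43939419,  -4.01501388,  83.17527434,
         1.29570463,  78.54198757,  -3.25968929]), 'joint_velocities': array([-0.00729367,  0.04513421,  0.05491144, -0.05077255,  0.02653714,
        0.10002319, -0.0202077 ]), 'effort': array([ 2.67352370e-04, -4.91300690e+01, -4.04286291e-01, -3.12524450e+01,
       -6.39817631e-02,  4.40561422e-02,  1.80157290e-04]), 'tool_pos': array([0.22568979, 0.6089973 , 0.24045438]), 'tool_rot': array([-176.55805311,   89.88842569, -106.88527647]), 'force': array([ 0.66260461,  0.09608081, -0.60801857]), 'wrist_torque': array([-0.03473137,  0.026051  ,  0.05300455]), 'grip
[... 497 characters left out ...]
651] [0.492 0.256 0.069]
top objective_tube 0.66 [204.9, 252.0] 618 [0.4733 0.2325 0.0652] [0.491 0.255 0.069]
scene unit 0.71 [317.8, 167.7] 438 [0.4787 0.2277 0.0469] [0.494 0.257 0.069]
scene filter_lever 0.89 [290.5, 214.1] 254 [0.5215 0.0197 0.1075] [0.535 0.028 0.122]
scene lever_top 0.64 [291.9, 214.3] 308 [0.5214 0.02   0.1061] [0.535 0.033 0.122]
scene pin_top 0.58 [260.3, 194.2] 187 [0.3959 0.0951 0.0379] [0.404 0.106 0.064]
scene filter_cube 0.74 [271.3, 292.1] 567 [ 0.5422 -0.1033  0.0399] [ 0.56  -0.075  0.043]
scene oil_bottle 0.8 [260.8, 195.2] 181 [0.3968 0.0955 0.0378] [0.405 0.107 0.064]
scene objective_tube 0.72 [323.5, 169.0] 370 [0.479  0.2268 0.049 ] [0.493 0.253 0.069]
```

```bash
python3 - <<'E'
from h import *
out={}
for c in('top','scene'):
    im,d,P=cloud(c)
    m=(d>0)&(abs(P[...,2]-.066)<.006)&(P[...,0]>.35)&(P[...,0]<.75)&(abs(P[...,1])<.3)&(im.min(2)>120)
    n,l,s,_=cv2.connectedComponentsWithStats(m.astype('uint8')); k=1+s[1:,4].argmax()
    q=P[l==k]; r=cv2.minAreaRect((q[:,:2]*1000).astype('float32')); print(c,s[k],r,np.median(q[:,2]), cv2.boxPoints(r).tolist())
    m=(d>0)&(P[...,2]>.112)&(P[...,2]<.13)&(np.hypot(P[...,0]-.52,P[...,1]-.025)<.05)
    q=P[m]; r=cv2.minAreaRect((q[:,:2]*1000).astype('float32')); print('lever',m.sum(),r,q.mean(0),np.median(q[:,2]))
    m=(d>0)&(P[...,2]>.075)&(P[...,2]<.086)&(np.hypot(P[...,0]-.46,P[...,1]-.043)<.03)
    print('pin',m.sum(),P[m].mean(0))
    m=(d>0)&(P[...,2]>.08)&(P[...,2]<.094)&(P[...,0]>.53)&(P[...,1]>0.03)
    q=P[m]; r=cv2.minAreaRect((q[:,:2]*1000).astype('float32')); print('house',m.sum(),r)
    out[c]=cv2.resize(im[120:340,130:450] if c=='top' else im[100:320,150:470],None,fx=2.4,fy=2.4)
    save(c+'c.png',out[c])
E
```

```text
top [ 241  196  131   89 5951] ((492.03057861328125, 59.725486755371094), (100.83617401123047, 201.0206756591797), 14.95488166809082) 0.06616244188586762 [[417.3826599121094, 143.8206787109375], [469.25775146484375, -50.39130783081055], [566.678466796875, -24.369705200195312], [514.8034057617188, 169.84228515625]]
lever 154 ((520.0899658203125, 24.303203582763672), (29.67253303527832, 12.193652153015137), 15.078545570373535) [0.51981312 0.02416023 0.11992599] 0.12010698696081956
pin 69 [0.46068039 0.0428372  0.08060862]
house 3468 ((617.4854125976562, 92.23603820800781), (107.90785217285156, 118.5578842163086), 15.039772987365723)
scene [ 250  174   75   81 3040] ((491.39617919921875, 59.447731018066406), (107.00363159179688, 207.475341796875), 14.762761116027832) 0.0669868397295646 [[413.2263488769531, 146.12774658203125], [466.0946350097656, -54.4986686706543], [569.5660400390625, -27.232284545898438], [516.69775390625, 173.39413452148438]]
lever 122 ((519.8729248046875, 24.038352966308594), (29.745832443237305, 12.586202621459961), 14.350488662719727) [0.52086077 0.02210978 0.11909899] 0.12020995868339945
pin 50 [0.46047842 0.04161765 0.08048219]
house 2411 ((623.5122680664062, 526.1280517578125), (184.84304809570312, 991.9013671875), 0.09891467541456223)
```

View pics/topc.png

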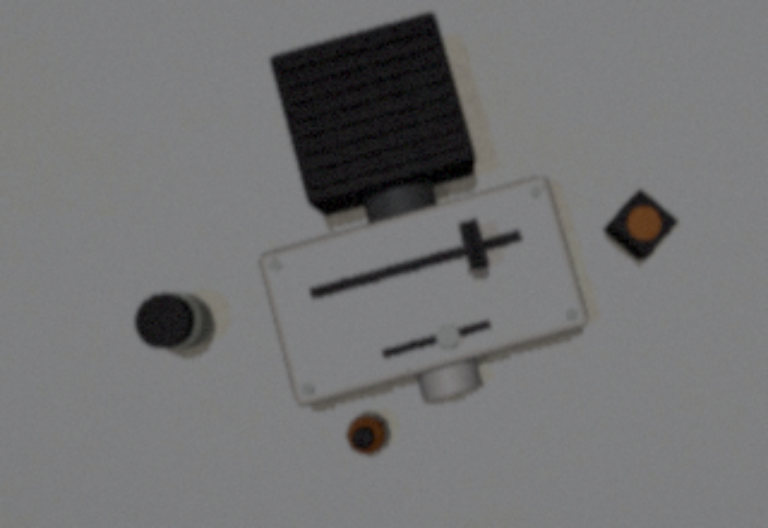

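View pics/scenec.png

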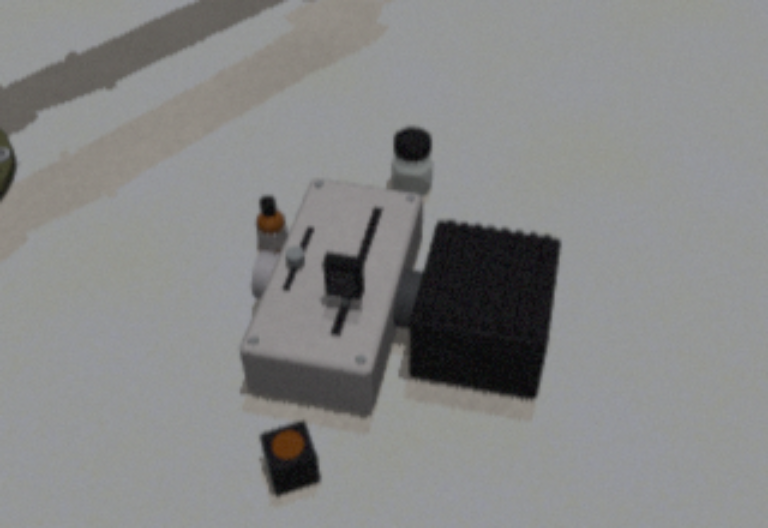

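```bash
python3 - <<'E'
from h import *
o=monitor.get_obs(); T=R.from_euler('xyz',o['tool_rot'],degrees=True).as_matrix(); p=o['tool_pos']
print(T.round(4))
a=np.radians(14.9); U=np.array([[np.cos(a),-np.sin(a)],[np.sin(a),np.cos(a)]])
c=np.array([.5198,.0242])
for nm,v in (('y',T[:2,1]),('z',T[:2,2])): print(nm,'in unit',(U.T@v).round(3), np.degrees(np.arctan2(*(U.T@v)[::-1])))
# target: finger centre 21+20 behind lever centre along unit y
for b in (.041,.06):
    t=np.r_[c-U[:,1]*b,.20]; print(t, (T.T@(t-p)).round(4), np.hypot(*t[:2]))
q=np.array([[.5367,-.0955,.04]]);print('cube unit',(U.T@(q[0,:2]-[.4917,.0596])).round(3))
E
```

```text
[[ 1.000e-04 -9.377e-01  3.474e-01]
 [ 1.000e-04  3.474e-01  9.377e-01]
 [-1.000e+00 -1.000e-04  1.000e-04]]
y in unit [-0.817  0.577] 144.7708313882404
z in unit [0.577 0.817] 54.7708318360894
[ 0.53034244 -0.01542142  0.2       ] [ 0.0416 -0.5026 -0.4802] 0.5305666109269441
[ 0.53522797 -0.03378256  0.2       ] [ 0.0416 -0.5136 -0.4958] 0.5362930532567696
cube unit [ 0.004 -0.161]
```

>>> step_arm:
  deltas:
    - [-1, 0, -0.04, -0.04, -3]
    - [-1, 0, -0.085, -0.08, -6]
    - [-1, 0, -0.13, -0.125, -10]
    - [-1, 0, -0.175, -0.17, -14]
    - [-1, 0, -0.22, -0.21, -18]
    - [-1, 0, -0.265, -0.255, -22]
    - [-1, 0, -0.31, -0.3, -26]
    - [-1, 0, -0.355, -0.34, -30]
    - [-1, 0, -0.4, -0.385, -33]
    - [-1, 0, -0.44, -0.425, -35.2]
    - [-1, 0, -0.48, -0.465, -35.2]
    - [-1, 0, -0.514, -0.496, -35.2]
  newtons: 40

```text
time_s: 2.4
tool_pos: [0.5361, -0.0367, 0.242]
tool_rot: [-102.1, 89.9, 2.7]
force: [1.2, 0.6, 0.0]
grip_width: 0.0007
```

>>> step_arm:
  deltas:
    - [-1, 0, 0, 0, 0]
    - [-1, 0, 0, 0, 0]
    - [-1, 0, 0, 0, 0]

```text
time_s: 2.78
tool_pos: [0.5352, -0.0323, 0.2415]
tool_rot: [-1.0, 90.0, 104.1]
force: [0.1, -0.1, -1.1]
grip_width: 0.0006
```

```bash
cat >> h.py <<'E'
a=np.radians(14.9); U=np.array([[np.cos(a),-np.sin(a)],[np.sin(a),np.cos(a)]]); C=np.array([.4917,.0596])
def rep():
    o=monitor.get_obs(); T=R.from_euler('xyz',o['tool_rot'],degrees=True).as_matrix(); p=o['tool_pos']
    print('t',o['time_s'],'tool unit',(U.T@(p[:2]-C)*1000).round(2),'z',p[2].round(4),'zaxis',(U.T@T[:2,2]).round(3),'tilt',T[2].round(3),'F unit',(U.T@o['force'][:2]).round(2),o['force'][2].round(2),'w',round(o['grip_width'],4))
def lever(c='top'):
    im,d,P=cloud(c); V=(P[...,:2]-C)@U
    m=(d>0)&(P[...,2]>.112)&(P[...,2]<.128)&(abs(V[...,0]-.018)<.017)&(V[...,1]>-.06)&(V[...,1]<.06)
    n=m.sum(); r=cv2.minAreaRect((V[m]*1000).astype('float32')) if n>5 else 0
    print(c,'lever',n,r, 's mm', r and r[0][1]+47)
E
python3 -c "
from h import *
rep();lever();lever('scene');rep()"
```

```text
t 2.775 tool unit [  18.4  -100.04] z 0.2415 zaxis [-0.002  1.   ] tilt [-1.    -0.     0.001] F unit [ 0.03 -0.1 ] -1.09 w 0.0006
top lever 65 ((23.437482833862305, -43.34795379638672), (8.342714309692383, 18.712282180786133), 89.68526458740234) s mm 3.6520462036132812
scene lever 120 ((18.04715919494629, -41.51548385620117), (28.993127822875977, 14.18186092376709), 0.17827393114566803) s mm 5.484516143798828
t 2.875 tool unit [  18.4  -100.41] z 0.2416 zaxis [-0.002  1.   ] tilt [-1.    -0.     0.001] F unit [-0.61 -0.05] -0.48 w 0.0001
```

>>> step_arm:
  deltas:
    - [-1, 0.03, 0, 0, 0]
    - [-1, 0.07, 0, 0.005, 0]
    - [-1, 0.11, 0, 0.012, 0]
    - [-1, 0.13, 0, 0.02, 0]
    - [-1, 0.13, 0, 0.026, 0]
    - [-1, 0.13, 0, 0.03, 0]
    - [-1, 0.13, 0, 0.03, 0]
    - [-1, 0.13, 0, 0.03, 0]

```text
time_s: 3.88
tool_pos: [0.5285, -0.0053, 0.1125]
tool_rot: [-93.9, 89.9, 11.0]
force: [-1.3, -0.8, 0.6]
grip_width: 0.0002
```

```bash
python3 -c "
from h import *
rep();lever('scene');rep()
im,d,P=cloud('scene');save('s2.png',cv2.resize(im[100:300,190:430],None,fx=3,fy=3))"
```

```text
t 3.875 tool unit [ 18.83 -72.18] z 0.1125 zaxis [0.001 1.   ] tilt [-1.    -0.002 -0.   ] F unit [-1.47 -0.48] 0.61 w 0.0002
scene lever 0 0 s mm 0
t 3.925 tool unit [ 18.71 -72.24] z 0.1123 zaxis [0.001 1.   ] tilt [-1.    -0.002 -0.   ] F unit [0.13 0.27] -0.08 w 0.0002
```

View pics/s2.png

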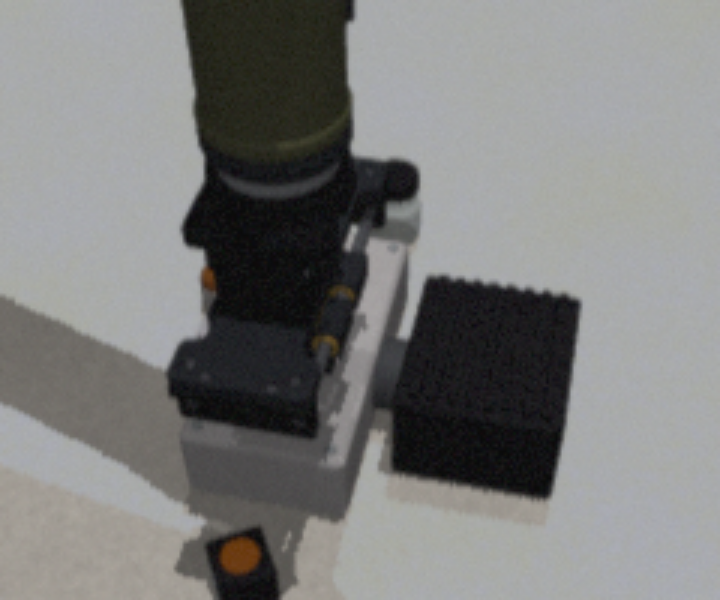

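The scene picture shows the gripper over the module, hiding the lever (which is around crop pixel 280,330), and nothing disturbed. I'll check the wrist camera.

```bash
python3 -c "
from h import *
im,d,P=cloud('wrist');save('w2.png',im)
lever('wrist');lever('top')
for t in ('filter_lever','lever_top'):
  regions_of('wrist',t) and print(t,[(r['p'],r['pixel']) for r in regions_of('wrist',t)])"
```

```text
wrist lever 330 ((3.690629005432129, -41.394004821777344), (12.26462173461914, 5.349230766296387), 89.89600372314453) s mm 5.605995178222656
top lever 0 0 s mm 0
filter_lever [(0.91, [380.3, 250.4])]
lever_top [(0.91, [378.2, 250.3])]
```

View pics/w2.png

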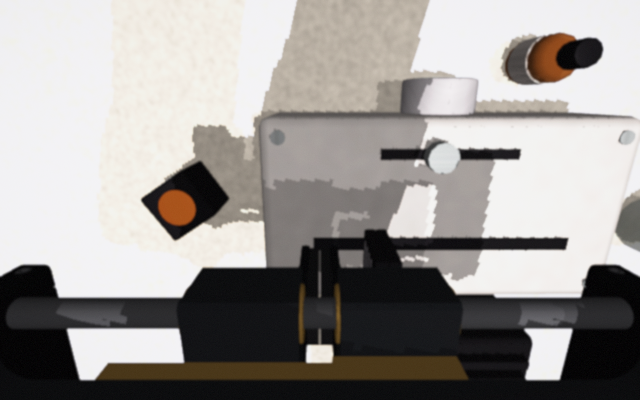

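Wrist view: lever edge at (375,245), closed fingers at columns 303–337 with a gap between, button at (443,157), cube and bottle untouched. I can monitor the lever here.

>>> step_arm:
  deltas:
    - [-1, 0, 0, 0.003, 0]
    - [-1, 0, 0, 0.006, 0]
    - [-1, 0, 0, 0.009, 0]
    - [-1, 0, 0, 0.011, 0]
    - [-1, 0, 0, 0.013, 0]
    - [-1, 0, 0, 0.014, 0]
    - [-1, 0, 0, 0.014, 0]

```text
time_s: 5.2
tool_pos: [0.5243, 0.0083, 0.1116]
tool_rot: [-108.1, 90.0, -3.2]
force: [-0.3, -0.3, 0.7]
grip_width: 0.0005
```

```bash
python3 -c "
from h import *
rep();lever('wrist');rep()"
```

```text
t 5.2 tool unit [ 18.29 -57.9 ] z 0.1116 zaxis [0. 1.] tilt [-1. -0. -0.] F unit [-0.32 -0.19] 0.74 w 0.0005
wrist lever 773 ((6.365487098693848, -49.24005889892578), (13.432074546813965, 29.33353042602539), 36.53992462158203) s mm -2.2400588989257812
t 5.25 tool unit [ 18.29 -57.89] z 0.1116 zaxis [0.001 1.   ] tilt [-1. -0.  0.] F unit [ 0.97 -0.71] 0.15 w 0.0005
```

```bash
cat >> h.py <<'E'
def lw():
    im,d,P=cloud('wrist'); V=(P[...,:2]-C)@U*1000
    rs=regions_of('wrist','filter_lever')
    for r in rs[:1]:
        k=r['pixels']&(d>0)&(abs(P[...,2]-.119)<.006); y=V[k][:,1]
        print('p',r['p'],'n',k.sum(),'y 3/50/97%',np.percentile(y,[3,50,97]).round(1),'s lead',np.percentile(y,97).round(1)+41,'s mid',(np.percentile(y,[3,97]).mean()+47).round(1))
    return im
E
python3 -c "
from h import *
im=lw();rep();save('w3.png',cv2.resize(im[130:330,220:540],None,fx=2.5,fy=2.5))"
```

```text
t 5.35 tool unit [ 18.29 -57.87] z 0.1116 zaxis [0.001 1.   ] tilt [-1. -0.  0.] F unit [-0.12  0.1 ] 0.3 w 0.0007
```

View pics/w3.png

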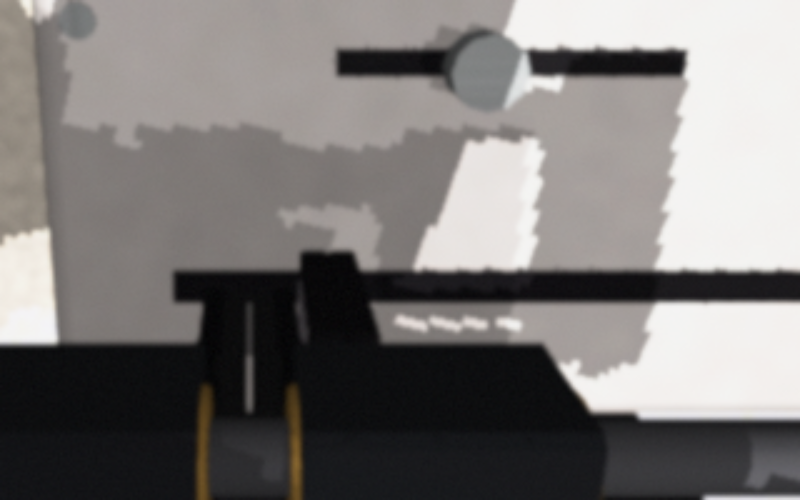

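```bash
cat >> h.py <<'E'
def lead():
    im,d,P=cloud('wrist'); V=(P[...,:2]-C)@U*1000
    k=(d>0)&(abs(P[...,2]-.12)<.004)&(V[...,0]>1.5)&(V[...,0]<9)&(V[...,1]>-75)&(V[...,1]<60)
    y=V[k][:,1]; e=np.percentile(y,96); pin=(d>0)&(abs(P[...,2]-.08)<.004)&(abs(V[...,0]+35)<10)&(abs(V[...,1])<40)
    print('n',k.sum(),'lead',e.round(1),'s=',(e+41).round(1),np.histogram(y,np.arange(-75,62,3))[0],'pin',V[pin].mean(0).round(1))
    return im
E
python3 -c "
from h import *
lead();rep()"
```

```text
n 437 lead -35.8 s= 5.2 [ 0  0  0 29 67 52 53 64 33 20 30 35 34 20  0  0  0  0  0  0  0  0  0  0
  0  0  0  0  0  0  0  0  0  0  0  0  0  0  0  0  0  0  0  0  0] pin [-37.   -8.4]
t 5.4 tool unit [ 18.29 -57.9 ] z 0.1116 zaxis [0.001 1.   ] tilt [-1. -0.  0.] F unit [-0.12  0.52] 0.27 w 0.0004
```

>>> step_arm:
  deltas:
    - [-1, 0, 0, 0.001, 0]
    - [-1, 0, 0, 0.002, 0]
    - [-1, 0, 0, 0.003, 0]
    - [-1, 0, 0, 0.004, 0]
    - [-1, 0, 0, 0.005, 0]
    - [-1, 0, 0, 0.006, 0]
    - [-1, 0, 0, 0.006, 0]

```text
time_s: 6.28
tool_pos: [0.5232, 0.0123, 0.1116]
tool_rot: [-166.2, 89.9, -61.4]
force: [3.2, -6.0, -0.3]
grip_width: 0.0005
```

```bash
python3 -c "
from h import *
rep();lead();rep()"
```

```text
t 6.275 tool unit [ 18.26 -53.76] z 0.1116 zaxis [0.002 1.   ] tilt [-1.    -0.001 -0.002] F unit [ 1.59 -6.61] -0.34 w 0.0005
n 443 lead -31.9 s= 9.1 [ 0  0  0  0  6 68 67 43 64 60  8 32 33 34 28  0  0  0  0  0  0  0  0  0
  0  0  0  0  0  0  0  0  0  0  0  0  0  0  0  0  0  0  0  0  0] pin [-37.   -8.3]
t 6.325 tool unit [ 18.27 -53.74] z 0.1117 zaxis [0.002 1.   ] tilt [-1.    -0.001 -0.002] F unit [-0.04 -5.47] -1.5 w 0.0005
```

>>> step_arm:
  deltas:
    - [-1, 0, 0, 0.001, 0]
    - [-1, 0, 0, 0.002, 0]
    - [-1, 0, 0, 0.003, 0]
    - [-1, 0, 0, 0.004, 0]
    - [-1, 0, 0, 0.005, 0]
    - [-1, 0, 0, 0.006, 0]
    - [-1, 0, 0, 0.007, 0]
    - [-1, 0, 0, 0.0075, 0]
    - [-1, 0, 0, 0.0075, 0]

```text
time_s: 7.45
tool_pos: [0.5207, 0.0216, 0.1116]
tool_rot: [-7.2, 90.0, 97.7]
force: [-0.1, 0.6, -0.0]
grip_width: 0.0007
```

```bash
python3 -c "
from h import *
rep();lead();rep()"
```

```text
t 7.45 tool unit [ 18.27 -44.18] z 0.1116 zaxis [0. 1.] tilt [-1. -0.  0.] F unit [0.1 0.6] -0.02 w 0.0007
n 446 lead -16.7 s= 24.3 [ 0  0  0  0  0  0  0  0 61 62 42 67 66  8  0  1 36 29 38 36  0  0  0  0
  0  0  0  0  0  0  0  0  0  0  0  0  0  0  0  0  0  0  0  0  0] pin [-37.   -8.2]
t 7.5 tool unit [ 18.28 -44.28] z 0.1116 zaxis [0. 1.] tilt [-1. -0.  0.] F unit [-0.39  0.06] -0.21 w 0.0006
```

>>> step_arm:
  deltas:
    - [-1, 0, 0, 0, 0]
    - [-1, 0, 0, 0, 0]
    - [-1, 0, 0, 0, 0]
    - [-1, 0, 0, 0, 0]
    - [-1, 0, 0, 0, 0]
    - [-1, 0, 0, 0, 0]
    - [-1, 0, 0, 0.003, 0]
    - [-1, 0, 0, 0.006, 0]
    - [-1, 0, 0, 0.007, 0]
    - [-1, 0, 0, 0.008, 0]
    - [-1, 0, 0, 0.009, 0]
    - [-1, 0, 0, 0.009, 0]

```text
time_s: 9.0
tool_pos: [0.519, 0.0281, 0.1116]
tool_rot: [-167.6, 89.9, -62.8]
force: [1.9, -6.3, -0.1]
grip_width: 0.0006
```

```bash
python3 -c "
from h import *
rep();lead();rep()"
```

```text
t 9.0 tool unit [ 18.26 -37.43] z 0.1116 zaxis [0.002 1.   ] tilt [-1.    -0.001 -0.002] F unit [ 0.27 -6.56] -0.11 w 0.0006
n 450 lead -15.9 s= 25.1 [ 0  0  0  0  0  0  0  0  0  1 43 71 47 62 67 21 28 31 38 33  8  0  0  0
  0  0  0  0  0  0  0  0  0  0  0  0  0  0  0  0  0  0  0  0  0] pin [-37.   -8.1]
t 9.05 tool unit [ 18.28 -37.4 ] z 0.1116 zaxis [0.002 1.   ] tilt [-1.    -0.001 -0.002] F unit [ 0.49 -6.83] -2.26 w 0.0004
```

>>> step_arm:
  deltas:
    - [-1, 0, 0, 0.001, 0]
    - [-1, 0, 0, 0.002, 0]
    - [-1, 0, 0, 0.003, 0]
    - [-1, 0, 0, 0.004, 0]
    - [-1, 0, 0, 0.005, 0]
    - [-1, 0, 0, 0.006, 0]
    - [-1, 0, 0, 0.007, 0]
    - [-1, 0, 0, 0.007, 0]
    - [-1, 0, 0, 0.007, 0]

```text
time_s: 10.18
tool_pos: [0.5166, 0.037, 0.1116]
tool_rot: [-43.3, 90.0, 61.6]
force: [0.2, 0.2, 0.1]
grip_width: 0.0003
```

```bash
python3 -c "
from h import *
rep();lead();rep()"
```

```text
t 10.175 tool unit [ 18.29 -28.28] z 0.1116 zaxis [0. 1.] tilt [-1. -0.  0.] F unit [0.26 0.12] 0.12 w 0.0003
n 444 lead -0.6 s= 40.4 [ 0  0  0  0  0  0  0  0  0  0  0  0  0 42 66 41 57 64 26  0  0 33 34 37
 31 13  0  0  0  0  0  0  0  0  0  0  0  0  0  0  0  0  0  0  0] pin [-37.   -8.1]
t 10.225 tool unit [ 18.3  -28.35] z 0.1116 zaxis [0.001 1.   ] tilt [-1. -0.  0.] F unit [-0.52 -0.67] -0.19 w 0.0001
```

Second stop (s≈42). Rest, then come to contact.

>>> step_arm:
  deltas:
    - [-1, 0, 0, 0, 0]
    - [-1, 0, 0, 0, 0]
    - [-1, 0, 0, 0, 0]
    - [-1, 0, 0, 0, 0]
    - [-1, 0, 0, 0, 0]
    - [-1, 0, 0, 0, 0]
    - [-1, 0, 0, 0.003, 0]
    - [-1, 0, 0, 0.006, 0]
    - [-1, 0, 0, 0.007, 0]
    - [-1, 0, 0, 0.008, 0]
    - [-1, 0, 0, 0.009, 0]
    - [-1, 0, 0, 0.009, 0]

```text
time_s: 11.72
tool_pos: [0.5149, 0.0436, 0.1116]
tool_rot: [-168.2, 89.9, -63.4]
force: [1.9, -6.4, -1.5]
grip_width: 0.0007
```

```bash
python3 -c "
from h import *
rep();lead();rep()"
```

```text
t 11.725 tool unit [ 18.28 -21.41] z 0.1116 zaxis [0.002 1.   ] tilt [-1.    -0.001 -0.002] F unit [ 0.23 -6.7 ] -1.48 w 0.0007
n 445 lead 0.5 s= 41.5 [ 0  0  0  0  0  0  0  0  0  0  0  0  0  0  0 20 67 61 43 61 50 18 29 37
 35 24  0  0  0  0  0  0  0  0  0  0  0  0  0  0  0  0  0  0  0] pin [-37.   -8.1]
t 11.775 tool unit [ 18.27 -21.42] z 0.1116 zaxis [0.002 1.   ] tilt [-1.    -0.    -0.002] F unit [-0.1  -6.16] 0.73 w 0.0005
```

>>> step_arm:
  deltas:
    - [-1, 0, 0, 0.001, 0]
    - [-1, 0, 0, 0.002, 0]
    - [-1, 0, 0, 0.003, 0]
    - [-1, 0, 0, 0.004, 0]
    - [-1, 0, 0, 0.005, 0]
    - [-1, 0, 0, 0.006, 0]
    - [-1, 0, 0, 0.007, 0]
    - [-1, 0, 0, 0.007, 0]
    - [-1, 0, 0, 0.007, 0]

```text
time_s: 12.9
tool_pos: [0.5126, 0.0524, 0.1116]
tool_rot: [-33.9, 90.0, 71.0]
force: [0.3, 0.7, 0.1]
grip_width: 0.0004
```

```bash
python3 -c "
from h import *
rep();lead();rep()"
```

```text
t 12.9 tool unit [ 18.31 -12.29] z 0.1116 zaxis [0. 1.] tilt [-1. -0.  0.] F unit [0.49 0.56] 0.1 w 0.0004
n 451 lead 15.2 s= 56.2 [ 0  0  0  0  0  0  0  0  0  0  0  0  0  0  0  0  0  0 19 68 61 37 63 52
  0  0 18 37 40 33 23  0  0  0  0  0  0  0  0  0  0  0  0  0  0] pin [-37.  -8.]
t 12.95 tool unit [ 18.3  -12.37] z 0.1116 zaxis [0.001 1.   ] tilt [-1. -0.  0.] F unit [-0.6 -0.4] 0.62 w 0.0004
```

Seated in the third. Back off, rise, and get clear for a check.

>>> step_arm:
  deltas:
    - [-1, 0, 0, -0.01, 0]
    - [-1, 0, 0, -0.025, 0]
    - [-1, -0.02, 0, -0.03, 0]
    - [-1, -0.06, 0, -0.04, 0]
    - [-1, -0.1, 0, -0.08, 0]
    - [-1, -0.13, 0, -0.13, 0]
    - [-1, -0.13, 0, -0.18, 0]
    - [-1, -0.13, 0, -0.22, 0]
    - [-1, -0.13, 0, -0.22, 0]
    - [-1, -0.13, 0, -0.22, 0]
    - [-1, -0.13, 0, -0.22, 0]

```text
time_s: 14.32
tool_pos: [0.569, -0.159, 0.2414]
tool_rot: [-1.5, 89.9, 103.5]
force: [-0.1, 0.5, 0.8]
grip_width: 0.0004
```

```bash
python3 - <<'E'
from h import *
rep()
lever('top');lever('scene')
im,d,P=cloud('top'); V=(P[...,:2]-C)@U*1000
m=(d>0)&(P[...,2]>.075)&(P[...,2]<.086)&(np.hypot(P[...,0]-.46,P[...,1]-.043)<.03); print('pin',m.sum(),P[m].mean(0))
for t in ('filter_cube','oil_bottle','objective_tube'):
    for r in regions_of('top',t)[:1]: print(t,r['p'],np.median(P[r['pixels']&(d>0)],0).round(4))
im=cloud('scene')[0]; save('end.png',cv2.resize(im[60:320,150:470],None,fx=2.3,fy=2.3))
E
```

```text
t 14.325 tool unit [  18.51 -231.16] z 0.2414 zaxis [-0.001  1.   ] tilt [-1.    -0.     0.001] F unit [0.   0.51] 0.8 w 0.0004
top lever 155 ((18.335147857666016, 10.79446792602539), (11.985380172729492, 29.681467056274414), 89.95173645019531) s mm 57.79446792602539
scene lever 116 ((18.370832443237305, 10.189126968383789), (14.021574020385742, 28.90011978149414), 88.25855255126953) s mm 57.18912696838379
pin 68 [0.46065424 0.042869   0.08026221]
filter_cube 0.65 [ 0.5366 -0.0954  0.04  ]
oil_bottle 0.76 [0.3945 0.0997 0.0407]
objective_tube 0.95 [0.4733 0.2327 0.0652]
```

View pics/end.png

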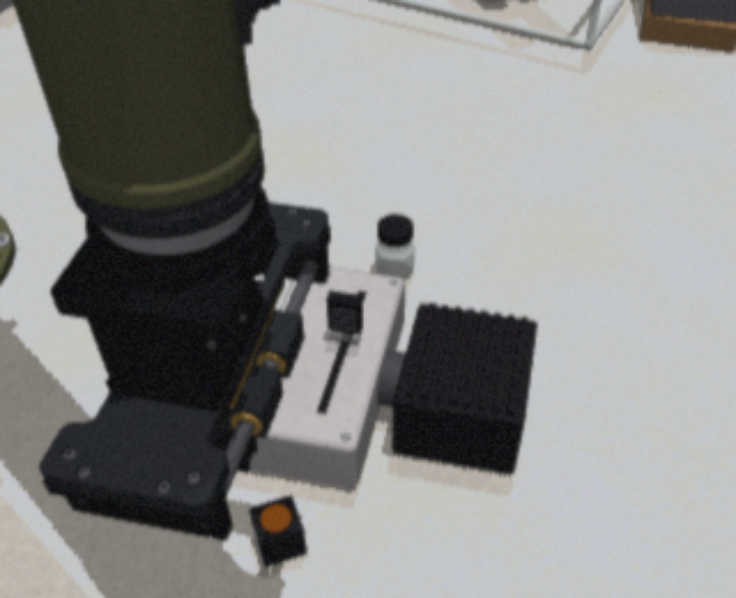

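The end picture shows the lever at (345,312), well along its slot. The cube (275,525) and jar (395,240) are still standing, and the gripper is clear.

```bash
python3 -c "
from h import *
print(env.sign_off())"
```

```text
the job is handed in; nothing more can be done
None
```

The lever is seated in the third click stop and the job is handed in. I pushed its parked-side face with the back of the closed fingers, one click at a time. It rested a little over a second in the first and in the second stop. It took about 14.5 s of the 45 s allowed, and contact force stayed around 7 N.

**Lever:** after I backed the arm off, the top camera put it at 57.8 mm and the scene camera at 57.2 mm, against 58 mm for the third stop. During the pushes the wrist camera read 1–2 mm low at each stop. Finger contact at the first two stops and the top and scene cameras at the third matched the true positions.

**Other things:** the diaphragm button, filter cube, oil bottle and jar measured within 0.5 mm of where they started, apart from one detector mix-up. In the first top picture the detector gave the jar's position for the oil bottle. I therefore compared the bottle's final position with the same spot, which had been labelled "lever_top" then.

No check failed at the end, and the gripper was clear of everything at sign-off.

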